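# Load the tall crucible on the analyser's raised pedestal

## Task

Take the tall porcelain crucible from the grey tile and stand it upright and centred on the higher of the loading unit's two pedestals. Set it down gently, do not let it drop, and leave the low crucible and the glass weighing bottle where they stand.

Things in the scene. Friction and masses are not known exactly. Their poses are not given: they have to be found in the camera images.
- tall_crucible: Open white porcelain crucible, round, the tallest of three small vessels that stand in any order, 80 to 160 mm apart, in a row along a fixed grey tile (160 x 360 x 10 mm) on the bench at the robot's right. 60 mm tall; outer diameter 34 mm at the foot, 40 mm at 12 mm up, 44 mm at the rim; wall 3 mm; about 70 g. Starts upright. Origin: centre of its underside; z up out of its mouth.
- high_pedestal_top (a point): Centre of the flat top of the higher pedestal, 120 mm above the bench, z up: a fixed red-brown ceramic disc 36 mm wide, 8 mm thick, on a 20 mm steel stem. It stands on the loading unit, a fixed white box (130 x 250 mm, 30 mm high) on the bench at the robot's left. A like pedestal, its top only 75 mm above the bench, stands 130 mm from it on either side: not to be used.
- low_crucible: Low, wide, open white porcelain crucible, 32 mm tall, 54 mm across the rim, 38 mm across the foot. Origin: centre of its underside, z up. Stands on the grey tile; a bystander to be left alone.
- weighing_bottle: Clear glass weighing bottle with a glass lid and small knob, 46 mm tall in all, 46 mm across the lid. Origin: centre of its underside, z up. Stands on the grey tile; a bystander to be left alone.

How it is judged (in metres and radians):
At the end, for the whole second after the job is handed in: The tall crucible stands released and at rest on the higher pedestal: underside at the top's height (+6/-5 mm), centre within 12 mm of the disc's centre, upright within 7 degrees (0.12 rad); low crucible and weighing bottle within 30 mm of their starts (horizontal distance between tall_crucible and high_pedestal_top below 0.012 m and z of tall_crucible in the frame of high_pedestal_top between -0.005 and 0.006 m and angle between tall_crucible's own z axis and vertical below 0.12 rad and linear speed of tall_crucible below 0.02 m/s and distance of each of low_crucible, weighing_bottle from where it was at the start of the episode below 0.03 m); the robot touches nothing.
It fails at once if The tall crucible is dropped or knocked: moving faster than 0.45 m/s (a free fall of about 10 mm) while not held by the fingers (linear speed of tall_crucible above 0.45 m/s and contact force between tall_crucible and the fingers below 0.05 N).
It fails at once if The low crucible or the weighing bottle is pushed more than 30 mm from its place (distance of any of low_crucible, weighing_bottle from where it was at the start of the episode above 0.03 m).
It also fails if it takes over 35 s, if anything falls off the work surface, if the arm or the gripper's body presses on something with over 40 N, if the wrist force passes 120 N, or if a joint passes its speed limit or range.

## Robot

A 6-joint arm with a two-finger parallel gripper is mounted at the origin on the work surface. World frame = base frame: x ahead of the robot, y to its left, z up, the work surface at z = 0. Lengths are in mm, angles in rad, forces in N, time in s.
With the tool pointing down it reaches from about 350 to 875 mm from the base axis. Payload 4.2 kg.
Tool frame: the origin (TCP) lies between the finger pads; the fingertips stand 25 mm ahead of it and the grasp point (between the pads) lies 6 mm ahead of it; z points along the fingers, y is the line along which they close (so a half turn about z gives the same grasp; the last joint's range is limited). The gripper opens to 85 mm and grips with 20 to 120 N. Pads are 22 mm wide; open, the fingers measure 114 mm over their backs; the gripper's body (76 mm by 85 mm) begins 54 mm behind the grasp point. The pads swing forward as they close: fully open they stand 13 mm farther back than shut.
Start: joints at [1.606, 0.385, 0.008, 0, -1.194, -0.259], TCP at [138.679, 609.399, 235.212] pointing down, gripper open.
Joint ranges: [-3.14, 3.14], [-1.21, 2.06], [-1.07, 1.41], [-3.16, 2.05], [-2.99, -0.16], [-3.1, 3.1]. Speed limits (rad/s): [2.79, 2.79, 3.14, 3.14, 3.14, 3.14].

## Interface

Orientations are given as a unit quaternion [x, y, z, w].
In Python, from bench import read_state, imaging, workorder, nets gives the robot as it stands.
- The arm moves only by the tool apply_moves, never from a script. Its argument "rows" is a list of rows, each an object with "hand": the opening, from -1 (shut) to 1 (fully open); "delta_pos": the shift along the tool's x, y, z in mm, a list of three; "yaw": the turn about the tool's z in rad. A call has 1 to 12 rows; each row is the pose to reach, as a shift and turn from the pose commanded when the call began, along the tool's axes at that moment; what a row does not reach only later rows make up. A row lasts 1/12 s, in which the tool goes at most 41.7 mm and 7.16 degrees, less where a joint would pass 70% of its speed; a pose out of reach is approached as far as the arm can. A call with a gripper value outside its range is refused whole. The fingers move at their own pace and stop on an object; the grip force is fixed at half the most. Time passes only in rows, so rows that repeat a pose let the fingers close. It gives the time, the measured TCP pose, the force, the opening and the grip force at its end, in the units of the state.
- read_state(): the state, without advancing time (a new reading comes with each control period).
- imaging.get_image(name): name is "scene" or "top" or "wrist"; returns a dict with "pixels" (400x640x3 uint8, red, green, blue), "fx", "fy", "cx", "cy" (pixels), "dist" ([k1, k2, p1, p2, k3] as OpenCV has them; the pictures are not rectified), "xyz" and "rotation" of the camera in the world. Camera axes: x right, y down, z forward; pixel columns grow to the right and rows downward; lengths in mm; the calibration is good to about 2 mm. A picture is of the moment at which its call begins. There is no depth.
- workorder.job_done(): hands the job in; it is judged then, once.
Trained networks look in the newest picture that a camera, given by its name, has taken for a name from the list of things; names that differ only in an ending like _2 or _b are one class to them, and where a whole thing is asked for, a point or a joint stands for the part that bears it (a point fixed in the world has none). Each returns a list of dicts, best first, with "score" (0 to 1); they miss things now and then, are a little off and sometimes report something else, mostly with a low value. They report only what shows in the picture. A call takes as long as a camera call.
- nets.find_in(camera, query): "location" ([row, column] in pixels, amid what is visible of it).
- nets.pinpoint(camera, query): "location" ([row, column] in pixels: a listed point, or the origin of a listed thing).
The state is a dict: "clock": time; "joints": joint angles; "joint_vel": joint speeds; "joint_efforts": joint torques, N m; "position": TCP position; "ee_rot": TCP orientation; "contact_force": force on the tool from outside, world axes, zero at the start; "wrist_torque": the same for the moment, N m; "gripper_width": finger opening in mm; "grasp_force": force on a finger pad.
Only numpy, scipy, OpenCV 4.12 (cv2) and the standard library are available. Lean on these libraries where they do the work, as an engineer would, in place of code of your own. Each camera call takes 0.05 s, during which the arm holds its last target. There are 200 camera calls.

## Working session

There is one attempt and no reset: what is moved stays moved. The work goes in short steps, Python scripts to look and compute and a tool call to move; the robot and the scene stay as the last step left them, time stands still between calls to the robot, and variables do not carry over. Pictures are saved under pics/ and viewed, at most 10 in all, crops included, and the job is handed in when it is done.

Besides the shell and the picture viewer there is one more tool, called after "Call:" in YAML: its name, and indented under it one key for each argument. apply_moves: Moves the arm, as the interface text tells. Its arguments: {"type":"object","properties":{"rows":{"type":"array"}},"required":["rows"]}

```bash
mkdir -p pics; cat > h.py <<'E'
import numpy as np, cv2
from bench import read_state, imaging, workorder, nets
from scipy.spatial.transform import Rotation as R
def cam(n,save=None):
    d=imaging.get_image(n)
    if save: cv2.imwrite('pics/'+save,cv2.cvtColor(np.asarray(d['pixels'],np.uint8),cv2.COLOR_RGB2BGR))
    return d
def rot(d):
    r=np.array(d['rotation'],float)
    return R.from_quat(r).as_matrix() if r.size==4 else r.reshape(3,3)
def ray(d,rc):
    K=np.array([[d['fx'],0,d['cx']],[0,d['fy'],d['cy']],[0,0,1.]])
    p=cv2.undistortPoints(np.array([[[rc[1],rc[0]]]],float),K,np.array(d['dist'],float))[0,0]
    return np.array(d['xyz'],float), rot(d)@np.array([p[0],p[1],1])
def atz(d,rc,z):
    o,v=ray(d,rc); return o+v*(z-o[2])/v[2]
def proj(d,P):
    K=np.array([[d['fx'],0,d['cx']],[0,d['fy'],d['cy']],[0,0,1.]])
    Rw=rot(d).T; t=-Rw@np.array(d['xyz'],float)
    return cv2.projectPoints(np.array(P,float).reshape(-1,3),cv2.Rodrigues(Rw)[0],t,K,np.array(d['dist'],float))[0][:,0]
def tri(rays):
    A=0;b=0
    for o,v in rays:
        v=v/np.linalg.norm(v); M=np.eye(3)-np.outer(v,v); A=A+M; b=b+M@o
    return np.linalg.solve(A,b)
E
python3 - <<'E'
from h import *
np.set_printoptions(precision=1,suppress=True)
s=read_state(); print(s)
for n in ('scene','top','wrist'):
    d=cam(n,n+'0.png'); print(n,d['xyz'],rot(d).tolist(),d['fx'])
    for q,z in (('tall_crucible',10),('high_pedestal_top',120),('low_crucible',10),('weighing_bottle',10)):
        for r in nets.pinpoint(n,q)[:3]: print(' ',q,round(r['score'],2),r['location'],atz(d,r['location'],z))
E
```

```text
{'clock': 0.0, 'joints': array([ 1.6,  0.4,  0. , -0. , -1.2, -0.3]), 'joint_vel': array([-0.,  0., -0.,  0.,  0., -0.]), 'joint_efforts': array([  0. , -39.2,  18.8,   4.2,  -0. ,  -0. ]), 'position': array([138.6, 608.9, 234.1]), 'ee_rot': array([ 1. , -0.1, -0. ,  0. ]), 'contact_force': array([ 0.4, -0.2, -0.4]), 'wrist_torque': array([0. , 0. , 0.1]), 'grasp_force': 0.0, 'gripper_width': 85.1982708585976}
scene [ 979.3 -338.4  857.5] [[0.645170729118824, 0.6027861675717419, -0.46947158217772594], [0.7638302624187194, -0.5232099038398712, 0.37790835759112706], [-0.017834250801073315, -0.6024120124201084, -0.7979860317012573]] 363.2447577056979
  tall_crucible 0.7 [227.9, 293.2] [535.2 -80.9  10. ]
  high_pedestal_top 0.63 [132.8, 417.5] [575.8 347.1 120. ]
  low_crucible 0.67 [291.8, 217.9] [ 558.1 -328.8   10. ]
  low_crucible 0.66 [132.8, 417.0] [514.5 448.1  10. ]
  weighing_bottle 0.55 [255.2, 263.4] [ 549.6 -188.8   10. ]
top [ 347.6   19.9 1146. ] [[-0.029436127080663985, -0.98302392436224, 0.18110074145058622], [-0.999548873882497, 0.030029374601167974, 0.0005342109086315244], [-0.005963484109409001, -0.18100331707602435, -0.9834644050827426]] 442.7304272612146
  tall_crucible 0.81 [205.8, 360.4] [527.8 -81.9  10. ]
  high_pedestal_top 0.73 [184.1, 186.9] [575.3 339.4 120. ]
  low_crucible 0.73 [188.5, 456.1] [ 566.1 -336.5   10. ]
  weighing_bottle 0.83 [195.8, 402.8] [ 550.9 -194.    10. ]
wrist [215.3 592.1 373.6] [[-0.22178066015195652, -0.927825023847159, -0.29992343007104527], [-0.9750964337354351, 0.21086094510725784, 0.06873577485494876], [-0.0005326340193546331, 0.3076985325793622, -0.9514837514900127]] 288.28419436216353
```

```bash
python3 -c "
import cv2
cv2.imwrite('pics/both0.png',cv2.resize(cv2.vconcat([cv2.imread('pics/scene0.png'),cv2.imread('pics/top0.png')]),(480,600)))"
```

```text
(no output)
```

View pics/top0.png

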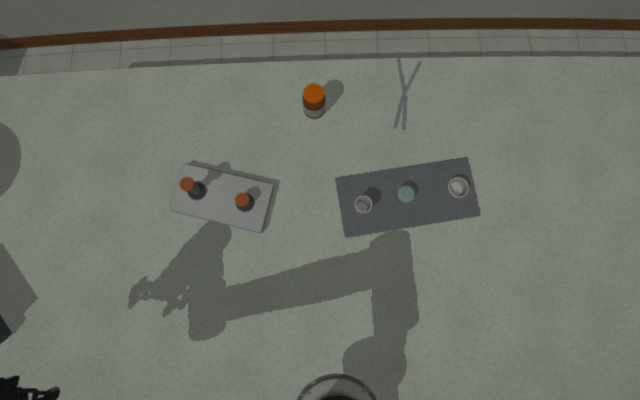

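View pics/scene0.png

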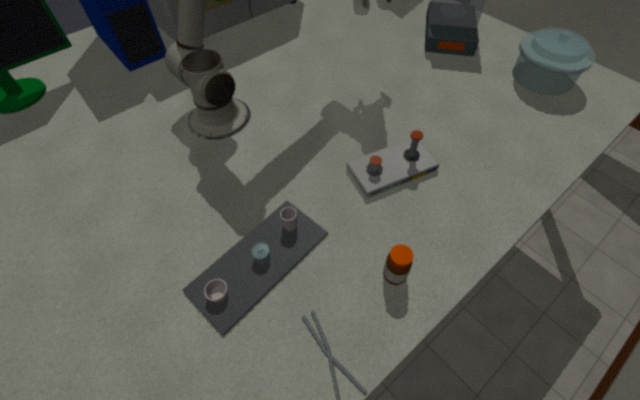

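```bash
python3 - <<'E'
from h import *
np.set_printoptions(precision=1,suppress=True)
s=read_state(); T=R.from_quat(s['ee_rot']).as_matrix(); print(T, s['ee_rot'])
ds,dt=cam('scene'),cam('top')
P={}
for q in ('tall_crucible','high_pedestal_top','low_crucible','weighing_bottle'):
    a,b=nets.pinpoint('scene',q),nets.pinpoint('top',q)
    P[q]=tri([ray(ds,a[0]['location']),ray(dt,b[0]['location'])]); print(q,P[q])
    P[q][2]={'h':120}.get(q[0],10)
row=P['low_crucible']-P['tall_crucible']; ang=np.arctan2(row[1],row[0])
ty=np.arctan2(T[1,1],T[0,1])
# tool z is down: +yaw reduces world angle of y
print('row angle',ang,'tool y angle',ty,'yaws',[(((ty-(ang+k*np.pi/2))+np.pi)%(2*np.pi)-np.pi) for k in (1,3)])
print('delta to hover', T.T@(P['tall_crucible']*[1,1,0]+[0,0,200]-s['position']))
E
```

```text
[[ 1.  -0.2  0. ]
 [-0.2 -1.   0. ]
 [-0.  -0.  -1. ]] [ 1.  -0.1  0.  -0. ]
tall_crucible [529.3 -88.3  -7.7]
high_pedestal_top [578.9 334.2 130.2]
low_crucible [ 556.1 -324.7    0.3]
weighing_bottle [ 550.7 -192.1   12.8]
row angle -1.4579767110383326 tool y angle -1.7945991967916826 yaws [np.float64(-1.9074188125482465), np.float64(1.2341738410415468)]
delta to hover [535.8 593.7  35.2]
```

Call:
apply_moves:
  rows:
    - {"hand":1,"delta_pos":[25,28,0],"yaw":0.1}
    - {"hand":1,"delta_pos":[50,56,0],"yaw":0.2}
    - {"hand":1,"delta_pos":[75,84,0],"yaw":0.3}
    - {"hand":1,"delta_pos":[100,112,0],"yaw":0.4}
    - {"hand":1,"delta_pos":[125,140,0],"yaw":0.5}
    - {"hand":1,"delta_pos":[150,168,0],"yaw":0.6}
    - {"hand":1,"delta_pos":[175,196,0],"yaw":0.7}
    - {"hand":1,"delta_pos":[200,224,0],"yaw":0.8}
    - {"hand":1,"delta_pos":[225,252,0],"yaw":0.9}
    - {"hand":1,"delta_pos":[250,280,0],"yaw":1.0}
    - {"hand":1,"delta_pos":[275,308,0],"yaw":1.1}
    - {"hand":1,"delta_pos":[300,336,0],"yaw":1.23}

```text
clock: 2.25
position: [357.1, 213.5, 235.7]
ee_rot: [0.747, -0.664, -0.0, -0.001]
contact_force: [1.1, 0.8, -0.5]
gripper_width: 85.6
grasp_force: 0.0
```

```bash
cat > d.py <<'E'
from h import *
import sys
np.set_printoptions(precision=2,suppress=True)
def delta(t):
    s=read_state(); T=R.from_quat(s['ee_rot']).as_matrix()
    print('t',s['clock'],'pos',s['position'],'F',s['contact_force'],'w',s['gripper_width'],'g',s['grasp_force'],'j',s['joints'],'yang',np.arctan2(T[1,1],T[0,1]),'tilt',T[:,2])
    print('delta',T.T@(np.array(t)-s['position']))
if __name__=='__main__': delta([float(a) for a in sys.argv[1:4]])
E
python3 d.py 530 -85 200
python3 - <<'E'
from h import *
np.set_printoptions(precision=1,suppress=True)
d=cam('wrist','w1.png')
for q,z in (('high_pedestal_top',120),('tall_crucible',10)):
    for r in nets.pinpoint('wrist',q)[:3]: print(q,r['score'],r['location'],atz(d,r['location'],z))
E
```

```text
t 2.25 pos [357.07 213.53 235.7 ] F [ 1.1   0.82 -0.52] w 85.62402614609033 g 0.0 j [ 0.93  0.02 -0.47  0.   -1.09 -0.82] yang -3.0242128144700735 tilt [ 0.  0. -1.]
delta [ 316.75 -136.74   35.54]
high_pedestal_top 0.66 [288.8, 98.3] [578.3 344.3 120. ]
tall_crucible 0.22 [287.3, 96.7] [672.3 432.4  10. ]
```

Call:
apply_moves:
  rows:
    - {"hand":1,"delta_pos":[35,-15,4],"yaw":0}
    - {"hand":1,"delta_pos":[70,-30,8],"yaw":0}
    - {"hand":1,"delta_pos":[105,-45,12],"yaw":0}
    - {"hand":1,"delta_pos":[140,-60,16],"yaw":0}
    - {"hand":1,"delta_pos":[175,-75,20],"yaw":0}
    - {"hand":1,"delta_pos":[210,-90,24],"yaw":0}
    - {"hand":1,"delta_pos":[245,-106,28],"yaw":0}
    - {"hand":1,"delta_pos":[280,-121,32],"yaw":0}
    - {"hand":1,"delta_pos":[305,-132,35],"yaw":0}
    - {"hand":1,"delta_pos":[317,-137,35],"yaw":0}
    - {"hand":1,"delta_pos":[317,-137,35],"yaw":0}
    - {"hand":1,"delta_pos":[317,-137,35],"yaw":0}

```text
clock: 3.4
position: [531.3, -82.2, 199.9]
ee_rot: [0.749, -0.663, -0.0, 0.0]
contact_force: [-0.9, -0.2, 0.0]
gripper_width: 85.1
grasp_force: 0.0
```

```bash
python3 - <<'E'
from h import *
np.set_printoptions(precision=1,suppress=True)
d=cam('wrist','w2.png'); print(d['xyz'])
for q,z in (('tall_crucible',10),('low_crucible',10),('weighing_bottle',10)):
    for r in nets.pinpoint('wrist',q)[:2]: print(q,r['score'],r['location'],atz(d,r['location'],z))
E
python3 d.py 530 -85 200
```

```text
[ 540.9 -160.   338.3]
tall_crucible 0.56 [182.0, 323.6] [522.7 -77.8  10. ]
weighing_bottle 0.92 [76.9, 312.3] [ 549.3 -190.4   10. ]
t 3.6 pos [530.88 -81.42 200.69] F [0.07 0.44 0.03] w 85.56184394806249 g 0.0 j [ 0.15  0.26 -0.26 -0.   -1.05 -0.03] yang -3.0173451157458895 tilt [ 0.  0. -1.]
delta [3.44 1.32 0.69]
```

View pics/w2.png

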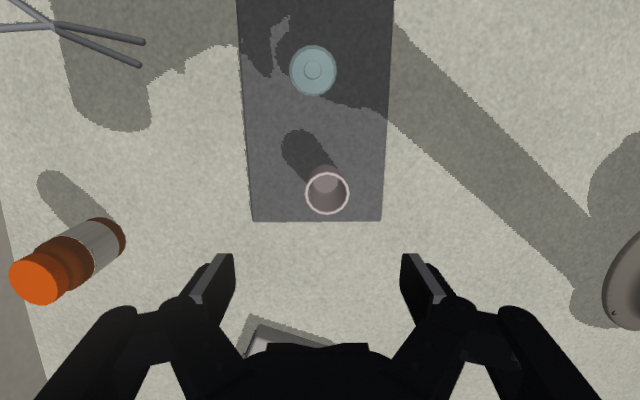

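The wrist picture shows the tall crucible's rim centred near (row 193, col 327), with its foot near (182, 324). The bottle is at (72, 312), and the fingers are clear of both. I'll measure the rim precisely.

```bash
python3 - <<'E'
from h import *
np.set_printoptions(precision=1,suppress=True)
d=cam('wrist'); g=cv2.cvtColor(np.asarray(d['pixels'],np.uint8),cv2.COLOR_RGB2GRAY)[165:222,298:358]
for th in (150,165,180):
    m=(g>th).astype(np.uint8); ys,xs=np.nonzero(m)
    h=cv2.convexHull(np.stack([xs,ys],1).astype(np.int32)); e=cv2.fitEllipse(h)
    c=(e[0][1]+165,e[0][0]+298); print(th,e,atz(d,c,70))
c0=atz(d,c,70)
for dx in (0,):
    a=np.linspace(0,6.283,24); print(np.ptp(proj(d,np.c_[c0[0]+22*np.cos(a),c0[1]+22*np.sin(a),np.full(24,70)]),axis=0))
E
```

```text
150 ((32.19641876220703, 38.30567932128906), (48.42570114135742, 66.7963638305664), 161.40318298339844) [516.5 -71.3  70. ]
165 ((28.58354377746582, 27.055892944335938), (41.41619110107422, 43.049407958984375), 87.39835357666016) [521.6 -82.3  70. ]
180 ((28.641719818115234, 26.862796783447266), (40.40076446533203, 42.4039192199707), 91.95723724365234) [521.5 -82.5  70. ]
[45.1 43.4]
```

Call:
apply_moves:
  rows:
    - {"hand":1,"delta_pos":[-0.5,9.3,10],"yaw":0}
    - {"hand":1,"delta_pos":[-0.5,9.3,35],"yaw":0}
    - {"hand":1,"delta_pos":[-0.5,9.3,60],"yaw":0}
    - {"hand":1,"delta_pos":[-0.5,9.3,80],"yaw":0}
    - {"hand":1,"delta_pos":[-0.5,9.3,80],"yaw":0}

```text
clock: 4.07
position: [518.7, -82.7, 116.7]
ee_rot: [0.749, -0.663, -0.003, 0.003]
contact_force: [-0.2, 0.1, 0.3]
gripper_width: 85.6
grasp_force: 0.0
```

```bash
python3 - <<'E'
from h import *
np.set_printoptions(precision=1,suppress=True)
d=cam('wrist','w3.png')
for r in nets.pinpoint('wrist','tall_crucible')[:2]: print(r['score'],r['location'],atz(d,r['location'],10))
print(proj(d,[521.6,-82.4,70]))
E
python3 d.py 521.6 -82 48
```

```text
0.68 [199.0, 310.9] [523.2 -82.4  10. ]
[[312.2 225.6]]
t 4.1667 pos [521.94 -82.96 120.55] F [ 0.09 -0.59  0.47] w 85.61064180420917 g 0.0 j [ 0.15  0.34 -0.38  0.   -0.85 -0.03] yang -3.0181162305632236 tilt [-0. -0. -1.]
delta [-1.03  0.19 72.55]
```

View pics/w3.png

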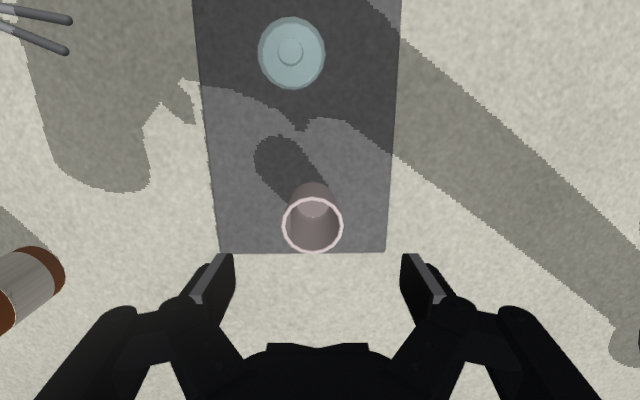

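The rim centre, at about (row 225, col 313), matches the prediction of (225.6, 312.2). It sits midway between the fingers. Next: descend and grip.

Call:
apply_moves:
  rows:
    - {"hand":1,"delta_pos":[-1,0,20],"yaw":0}
    - {"hand":1,"delta_pos":[-1,0,40],"yaw":0}
    - {"hand":1,"delta_pos":[-1,0,60],"yaw":0}
    - {"hand":1,"delta_pos":[-1,0,72],"yaw":0}
    - {"hand":1,"delta_pos":[-1,0,72],"yaw":0}
    - {"hand":1,"delta_pos":[-1,0,72],"yaw":0}

```text
clock: 4.67
position: [522.9, -82.2, 49.5]
ee_rot: [0.749, -0.662, 0.001, -0.001]
contact_force: [1.5, -0.3, 0.2]
gripper_width: 85.1
grasp_force: 0.0
```

Call:
apply_moves:
  rows:
    - {"hand":0.3,"delta_pos":[0,0,0],"yaw":0}
    - {"hand":0.2,"delta_pos":[0,0,0],"yaw":0}
    - {"hand":0.1,"delta_pos":[0,0,0],"yaw":0}
    - {"hand":0.0,"delta_pos":[0,0,0],"yaw":0}
    - {"hand":-0.1,"delta_pos":[0,0,0],"yaw":0}
    - {"hand":-0.2,"delta_pos":[0,0,0],"yaw":0}
    - {"hand":-0.4,"delta_pos":[0,0,0],"yaw":0}
    - {"hand":-1,"delta_pos":[0,0,0],"yaw":0}
    - {"hand":-1,"delta_pos":[0,0,0],"yaw":0}
    - {"hand":-1,"delta_pos":[0,0,0],"yaw":0}

```text
clock: 5.5
position: [522.4, -82.4, 49.7]
ee_rot: [0.749, -0.662, 0.001, -0.001]
contact_force: [-1.2, 0.3, 6.2]
gripper_width: 41.1
grasp_force: 60.0
```

```bash
python3 d.py 521.6 -82 150
```

```text
t 5.5 pos [522.44 -82.41  49.71] F [-1.17  0.3   6.2 ] w 41.10017395937682 g 59.95794131944422 j [ 0.15  0.44 -0.46  0.   -0.67 -0.03] yang -3.018982803020633 tilt [ 0. -0. -1.]
delta [  -0.47    0.6  -100.29]
```

Call:
apply_moves:
  rows:
    - {"hand":-1,"delta_pos":[0,0,-8],"yaw":0}
    - {"hand":-1,"delta_pos":[0,0,-25],"yaw":0}
    - {"hand":-1,"delta_pos":[0,0,-50],"yaw":0}
    - {"hand":-1,"delta_pos":[0,0,-75],"yaw":0}
    - {"hand":-1,"delta_pos":[0,0,-100],"yaw":0}
    - {"hand":-1,"delta_pos":[0,0,-125],"yaw":0}
    - {"hand":-1,"delta_pos":[-15,-3,-150],"yaw":0}
    - {"hand":-1,"delta_pos":[-40,-9,-170],"yaw":0}
    - {"hand":-1,"delta_pos":[-70,-16,-185],"yaw":0}
    - {"hand":-1,"delta_pos":[-100,-23,-190],"yaw":0}
    - {"hand":-1,"delta_pos":[-130,-31,-190],"yaw":0}
    - {"hand":-1,"delta_pos":[-160,-38,-190],"yaw":0}

```text
clock: 6.5
position: [539.9, 82.4, 239.5]
ee_rot: [0.749, -0.663, 0.0, -0.001]
contact_force: [0.9, -0.3, -0.1]
gripper_width: 41.4
grasp_force: 60.8
```

```bash
python3 d.py 577 410 240
```

```text
t 6.5 pos [539.93  82.4  239.46] F [ 0.89 -0.29 -0.15] w 41.38208931534226 g 60.77219664759468 j [ 0.45  0.25 -0.18 -0.   -1.14 -0.33] yang -3.0200311933252726 tilt [ 0.  0. -1.]
delta [-320.69  -76.53   -0.14]
```

Call:
apply_moves:
  rows:
    - {"hand":-1,"delta_pos":[-30,-7,0],"yaw":0}
    - {"hand":-1,"delta_pos":[-62,-15,0],"yaw":0}
    - {"hand":-1,"delta_pos":[-94,-22,0],"yaw":0}
    - {"hand":-1,"delta_pos":[-126,-30,0],"yaw":0}
    - {"hand":-1,"delta_pos":[-158,-38,0],"yaw":0}
    - {"hand":-1,"delta_pos":[-190,-45,0],"yaw":0}
    - {"hand":-1,"delta_pos":[-222,-53,0],"yaw":0}
    - {"hand":-1,"delta_pos":[-254,-61,0],"yaw":0}
    - {"hand":-1,"delta_pos":[-286,-68,0],"yaw":0}
    - {"hand":-1,"delta_pos":[-310,-74,0],"yaw":0}
    - {"hand":-1,"delta_pos":[-320,-77,0],"yaw":0}
    - {"hand":-1,"delta_pos":[-320,-77,0],"yaw":0}

```text
clock: 7.5
position: [577.1, 410.1, 237.1]
ee_rot: [0.75, -0.662, -0.0, 0.001]
contact_force: [0.3, -0.3, -0.9]
gripper_width: 41.1
grasp_force: 60.7
```

```bash
cat > p.py <<'E'
from h import *
import sys
np.set_printoptions(precision=1,suppress=True)
d=cam('wrist',sys.argv[1]); print(d['xyz'])
for r in nets.pinpoint('wrist','high_pedestal_top')[:3]: print(r['score'],r['location'],atz(d,r['location'],120))
im=np.asarray(d['pixels'],np.uint8); hsv=cv2.cvtColor(im,cv2.COLOR_RGB2HSV)
m=(((hsv[...,0]<14)|(hsv[...,0]>172))&(hsv[...,1]>110)&(hsv[...,2]>60)).astype(np.uint8)
n,l,st,c=cv2.connectedComponentsWithStats(m)
for i in range(1,n):
    if st[i,4]>150:
        k=np.argwhere(l==i)[:,::-1].astype(np.int32); e=cv2.fitEllipse(cv2.convexHull(k))
        print(st[i],'ellipse',e,'z120',atz(d,e[0][::-1],120),'z75',atz(d,e[0][::-1],75))
E
python3 p.py w4.png; python3 d.py 577 342 200
```

```text
[586.9 332.3 375.5]
0.95 [120.1, 326.4] [577.2 341.5 120. ]
[367   0  29   9 195] ellipse ((381.8944091796875, -2.8457117080688477), (21.412742614746094, 30.78911781311035), 69.2842025756836) z120 [546.7 243.1 120. ] z75 [539.7 227.4  75. ]
[ 307  101   41   42 1342] ellipse ((327.533447265625, 121.4078598022461), (40.60783767700195, 41.78901672363281), 1.5328114032745361) z120 [576.1 342.5 120. ] z75 [574.2 344.2  75. ]
t 7.6 pos [577.14 407.48 237.87] F [ 0.95  0.5  -1.43] w 41.42783773825511 g 60.74365672131535 j [ 0.84  0.53  0.24 -0.   -1.29 -0.72] yang -3.0194903003339904 tilt [-0. -0. -1.]
delta [64.94  8.07 37.94]
```

View pics/w4.png

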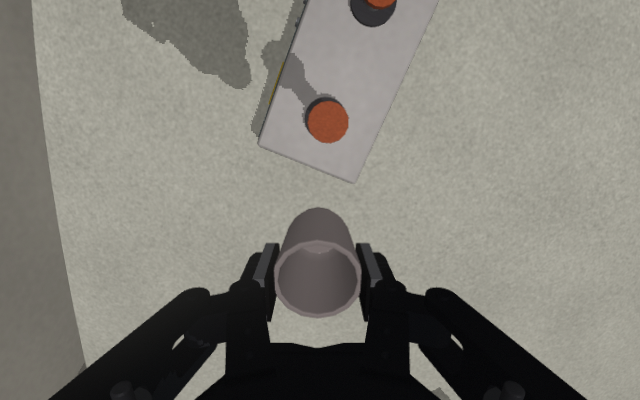

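The disc is centred at about (row 121, col 327) with a width of 41 px, against about 40 px expected. The crucible is held upright, with its rim centre near (278, 318).

```bash
python3 - <<'E'
from h import *
np.set_printoptions(precision=1,suppress=True)
d=cam('wrist'); s=read_state(); z=s['position'][2]; print(s['position'],d['xyz'])
print(atz(d,(278.5,317.5),z+20.3))
a=np.linspace(0,6.283,60)
for c in (s['position'], ):
  for r,h in ((22,20.3),(17,-39.7)):
    p=proj(d,np.c_[c[0]+r*np.cos(a),c[1]+r*np.sin(a),np.full(60,z+h)]); print(p.min(0),p.max(0))
E
```

```text
[577.3 406.9 238.3] [586.8 329.8 376.3]
[577.1 406.  258.6]
[270.2 238. ] [363.1 317.9]
[291.3 205.2] [342.  251.9]
```

```bash
for i in 1 2; do python3 p.py w5$i.png | tail -n +2; done; python3 d.py 576.5 342 200
```

```text
0.75 [126.6, 326.2] [576.8 343.8 120. ]
[363   0  34  13 317] ellipse ((380.5216369628906, -7.1051716804504395), (34.131587982177734, 40.83171844482422), 26.660322189331055) z120 [548.  236.8 120. ] z75 [541.2 220.6  75. ]
[ 307  105   41   41 1316] ellipse ((327.26776123046875, 124.94924926757812), (40.453125, 41.16281509399414), 9.555419921875) z120 [576.  342.3 120. ] z75 [574.1 344.6  75. ]
0.92 [125.1, 326.9] [576.6 342.3 120. ]
[363   0  34  14 330] ellipse ((380.2488098144531, -5.119253635406494), (33.35781478881836, 37.47462463378906), 33.01636505126953) z120 [548.1 237.8 120. ] z75 [541.3 221.9  75. ]
[ 308  105   40   42 1311] ellipse ((327.53338623046875, 125.25951385498047), (40.14496612548828, 41.36555099487305), 1.4935390949249268) z120 [576.  342.3 120. ] z75 [574.1 344.7  75. ]
t 7.85 pos [577.68 406.81 238.9 ] F [-0.26  0.61  0.2 ] w 41.304826074644005 g 60.744897237746045 j [ 0.84  0.52  0.24  0.   -1.29 -0.72] yang -3.0208599084035934 tilt [ 0.  0. -1.]
delta [64.21  8.99 38.88]
```

Call:
apply_moves:
  rows:
    - {"hand":-1,"delta_pos":[15,2,8],"yaw":0}
    - {"hand":-1,"delta_pos":[35,5,20],"yaw":0}
    - {"hand":-1,"delta_pos":[52,7,30],"yaw":0}
    - {"hand":-1,"delta_pos":[64,9,40],"yaw":0}
    - {"hand":-1,"delta_pos":[64,9,52],"yaw":0}
    - {"hand":-1,"delta_pos":[64,9,62],"yaw":0}
    - {"hand":-1,"delta_pos":[64,9,64],"yaw":0}
    - {"hand":-1,"delta_pos":[64,9,64],"yaw":0}
    - {"hand":-1,"delta_pos":[64,9,64],"yaw":0}
    - {"hand":-1,"delta_pos":[64,9,64],"yaw":0}

```text
clock: 8.68
position: [576.8, 344.0, 175.1]
ee_rot: [0.749, -0.662, 0.0, -0.001]
contact_force: [-0.2, -0.1, -1.4]
gripper_width: 41.4
grasp_force: 60.8
```

```bash
python3 - <<'E'
from h import *
d=cam('scene','s6.png')
im=cv2.imread('pics/s6.png')[80:230,310:510]; cv2.imwrite('pics/s6c.png',cv2.resize(im,None,fx=4,fy=4,interpolation=cv2.INTER_CUBIC))
E
python3 d.py 576.2 342.3 160
```

```text
t 8.7333 pos [576.7  343.99 175.06] F [-0.12  0.54  0.2 ] w 41.650247132573355 g 60.75926393503323 j [ 0.78  0.5   0.05  0.   -1.11 -0.66] yang -3.019124932289563 tilt [ 0.  0. -1.]
delta [ 1.63  0.73 15.06]
```

View pics/s6c.png

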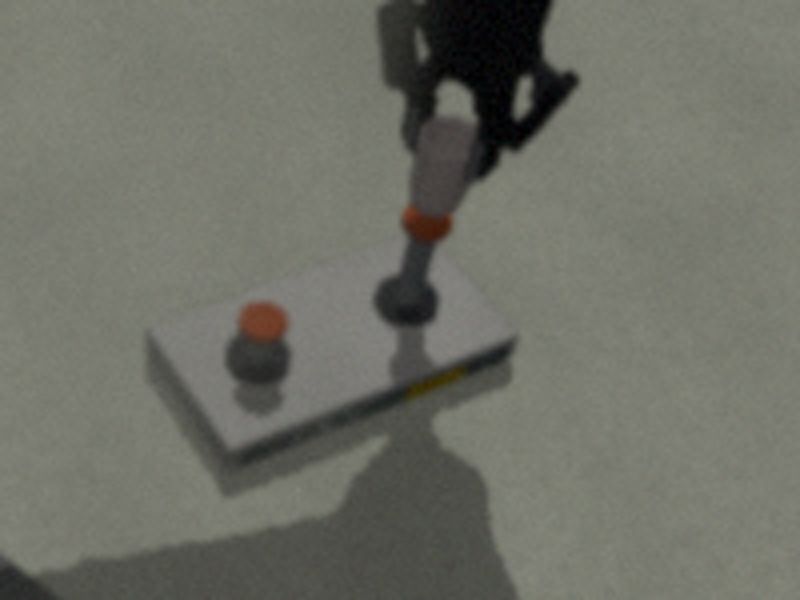

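The crucible's foot hangs just above the red disc, at crop (435, 213) against a disc centre of (427, 218), and it is lined up. Lowering slowly now.

Call:
apply_moves:
  rows:
    - {"hand":-1,"delta_pos":[1.5,0.7,3],"yaw":0}
    - {"hand":-1,"delta_pos":[1.5,0.7,6],"yaw":0}
    - {"hand":-1,"delta_pos":[1.5,0.7,9],"yaw":0}
    - {"hand":-1,"delta_pos":[1.5,0.7,11],"yaw":0}
    - {"hand":-1,"delta_pos":[1.5,0.7,12],"yaw":0}
    - {"hand":-1,"delta_pos":[1.5,0.7,12.5],"yaw":0}
    - {"hand":-1,"delta_pos":[1.5,0.7,13],"yaw":0}
    - {"hand":-1,"delta_pos":[1.5,0.7,13],"yaw":0}
    - {"hand":-1,"delta_pos":[1.5,0.7,13],"yaw":0}

```text
clock: 9.48
position: [575.9, 341.9, 161.3]
ee_rot: [0.749, -0.663, 0.0, -0.0]
contact_force: [-0.0, 0.4, -0.2]
gripper_width: 41.1
grasp_force: 60.8
```

Call:
apply_moves:
  rows:
    - {"hand":-1,"delta_pos":[0,0,0.5],"yaw":0}
    - {"hand":-1,"delta_pos":[0,0,1],"yaw":0}
    - {"hand":-1,"delta_pos":[0,0,1],"yaw":0}

```text
clock: 9.73
position: [575.8, 341.8, 160.1]
ee_rot: [0.749, -0.663, -0.0, 0.0]
contact_force: [-0.3, -0.1, -1.1]
gripper_width: 41.3
grasp_force: 60.8
```

```bash
python3 d.py 576.2 342.3 160
```

```text
t 9.7333 pos [575.81 341.82 160.15] F [-0.26 -0.15 -1.15] w 41.34881099419736 g 60.75967035430949 j [ 0.78  0.51  0.03 -0.   -1.08 -0.65] yang -3.019618521870673 tilt [-0.  0. -1.]
delta [-0.43 -0.45  0.15]
```

Call:
apply_moves:
  rows:
    - {"hand":-1,"delta_pos":[0,0,0.4],"yaw":0}
    - {"hand":-1,"delta_pos":[0,0,0.7],"yaw":0}
    - {"hand":-1,"delta_pos":[0,0,0.7],"yaw":0}

```text
clock: 9.98
position: [575.9, 341.9, 159.9]
ee_rot: [0.749, -0.663, 0.0, -0.0]
contact_force: [-0.5, 0.1, 0.1]
gripper_width: 41.1
grasp_force: 60.9
```

Call:
apply_moves:
  rows:
    - {"hand":-1,"delta_pos":[0,0,0.4],"yaw":0}
    - {"hand":-1,"delta_pos":[0,0,0.7],"yaw":0}
    - {"hand":-1,"delta_pos":[0,0,0.7],"yaw":0}

```text
clock: 10.23
position: [575.9, 341.9, 159.8]
ee_rot: [0.749, -0.663, 0.0, -0.0]
contact_force: [-2.0, -0.4, 5.4]
gripper_width: 41.2
grasp_force: 61.3
```

Call:
apply_moves:
  rows:
    - {"hand":-1,"delta_pos":[0,0,0],"yaw":0}
    - {"hand":0.0,"delta_pos":[0,0,0],"yaw":0}
    - {"hand":0.05,"delta_pos":[0,0,0],"yaw":0}
    - {"hand":0.1,"delta_pos":[0,0,0],"yaw":0}
    - {"hand":0.2,"delta_pos":[0,0,0],"yaw":0}
    - {"hand":0.3,"delta_pos":[0,0,0],"yaw":0}
    - {"hand":0.5,"delta_pos":[0,0,0],"yaw":0}
    - {"hand":0.7,"delta_pos":[0,0,0],"yaw":0}
    - {"hand":1,"delta_pos":[0,0,0],"yaw":0}
    - {"hand":1,"delta_pos":[0,0,0],"yaw":0}
    - {"hand":1,"delta_pos":[0,0,0],"yaw":0}
    - {"hand":1,"delta_pos":[0,0,0],"yaw":0}

```text
clock: 11.23
position: [575.9, 341.8, 158.8]
ee_rot: [0.749, -0.663, 0.0, -0.0]
contact_force: [-0.2, 0.2, 0.0]
gripper_width: 85.7
grasp_force: 0.0
```

```bash
python3 - <<'E'
from h import *
d=cam('wrist','w7.png'); print(nets.pinpoint('wrist','tall_crucible')[:2])
for r in nets.pinpoint('wrist','tall_crucible')[:1]: print(atz(d,r['location'],120))
E
python3 d.py 576 342 260
```

```text
[{'location': [230.8, 313.5], 'score': 0.74}]
[578.0286386  342.52332592 120.        ]
t 11.3833 pos [575.84 341.8  158.83] F [ 0.67 -0.06  0.19] w 84.99003607052124 g 0.0 j [ 0.78  0.52  0.02 -0.   -1.08 -0.65] yang -3.019609759132381 tilt [-0.  0. -1.]
delta [  -0.18   -0.18 -101.17]
```

View pics/w7.png

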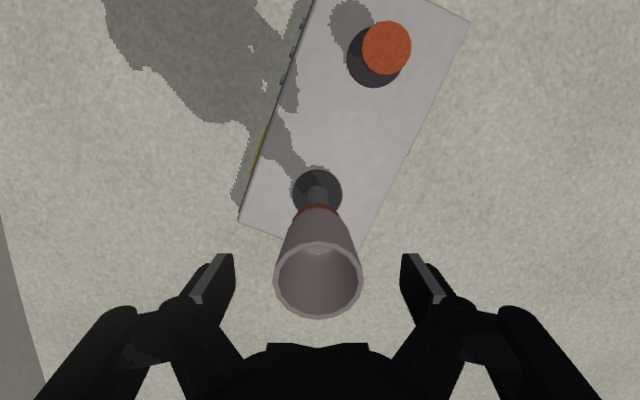

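Released. The crucible stands upright on the disc, with its rim at (280, 318) midway between the open fingers and an even sliver of red showing at its foot. Retreating straight up.

Call:
apply_moves:
  rows:
    - {"hand":1,"delta_pos":[0,0,-8],"yaw":0}
    - {"hand":1,"delta_pos":[0,0,-20],"yaw":0}
    - {"hand":1,"delta_pos":[0,0,-40],"yaw":0}
    - {"hand":1,"delta_pos":[0,0,-60],"yaw":0}
    - {"hand":1,"delta_pos":[0,0,-80],"yaw":0}
    - {"hand":1,"delta_pos":[0,0,-100],"yaw":0}
    - {"hand":1,"delta_pos":[-20,0,-110],"yaw":0}
    - {"hand":1,"delta_pos":[-40,0,-110],"yaw":0}
    - {"hand":1,"delta_pos":[-60,0,-110],"yaw":0}
    - {"hand":1,"delta_pos":[-60,0,-110],"yaw":0}
    - {"hand":1,"delta_pos":[-60,0,-110],"yaw":0}

```text
clock: 12.3
position: [568.3, 402.2, 269.7]
ee_rot: [0.749, -0.662, 0.0, -0.0]
contact_force: [-0.5, -0.1, 0.2]
gripper_width: 85.2
grasp_force: 0.0
```

```bash
python3 - <<'E'
from h import *
d=cam('wrist','w8.png')
for r in nets.pinpoint('wrist','tall_crucible')[:1]: print(r,atz(d,r['location'],120))
E
python3 d.py 576 342 260
```

```text
{'location': [129.4, 314.9], 'score': 0.76} [577.47796257 345.13114802 120.        ]
t 12.4 pos [568.65 400.99 269.57] F [-0.01 -0.64 -0.01] w 85.32762068451592 g 0.0 j [ 0.85  0.49  0.26  0.   -1.34 -0.72] yang -3.0196281217644643 tilt [ 0.  0. -1.]
delta [59.45 -0.12  9.56]
```

View pics/w8.png

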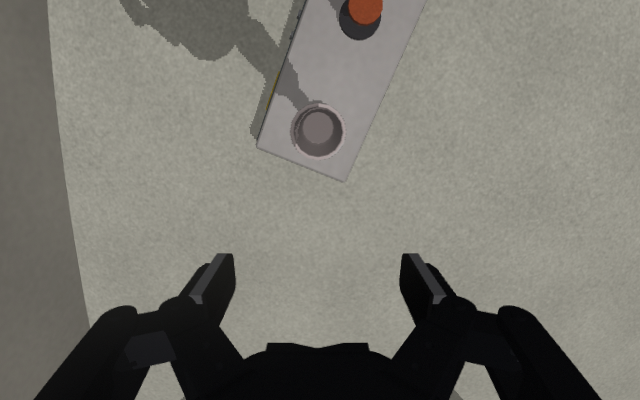

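From above, the crucible stands upright on the pedestal at (row 130, col 318), and the gripper is well clear.

```bash
python3 -c "
from bench import workorder; print(workorder.job_done())"
```

```text
the job is handed in; nothing more can be done
None
```

The tall crucible is standing upright on the higher pedestal, about 1–3 mm off centre by camera measurement; it was set down gently and released, and the job was handed in at about 12.4 s, though the hand-in call returned no verdict.

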